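# Pack the charged batteries into the carrying tray in reverse order

### The arm

A 6-joint arm with a two-finger parallel gripper is mounted at the origin on the work surface. World frame = base frame: x ahead of the robot, y to its left, z up, the work surface at z = 0. Lengths are in mm, angles in rad, forces in N, time in s.
With the tool pointing down it reaches from about 325 to 875 mm from the base axis. Payload 4.4 kg.
Tool frame: the origin (TCP) lies on the centre line of the jaws, within the pads' length; the fingertips stand ahead of it and the grasp point (between the pads) lies 6 mm ahead of it (ctrl.tcp_to_tips is the z of the fingertips in the tool frame, in mm); z points along the fingers, y is the direction in which the jaws open and shut (so a half turn about z gives the same grasp; the last joint's range is limited). The gripper opens to 85 mm and grips with 20 to 120 N. Pads are 22 mm wide; open, the fingers measure 114 mm over their backs; the gripper's body (76 mm by 85 mm) begins 54 mm behind the grasp point. The pads swing forward as they close: fully open they stand 13 mm farther back than shut.
Start: joints at [-1.492, 0.207, 1.542, -0, 1.393, -0.15], TCP at [130.962, -559.89, 256.282] pointing down, gripper open.
Joint ranges: [-2.73, 2.73], [-0.86, 2.22], [0.23, 2.46], [-1.11, 4.25], [0.08, 2.63], [-2.82, 2.82]. Speed limits (rad/s): [2.79, 2.79, 3.14, 3.14, 3.14, 3.14].

### API

Orientations are given as a 3x3 rotation matrix whose columns are the frame's x, y, z axes.
In Python, from plant import ctrl, sensors, optics gives the robot as it stands. Calls block until the motion is done:
- ctrl.move_ptp(position, orientation): joint-space move of the TCP to a pose.
- ctrl.move_l(position, rot=None, vel=150, threshold=None): straight line of the TCP; rot=None keeps the orientation; vel is the mean speed in mm/s. With threshold (N) it stops when the force on the tool has changed by that much, and returns True; else False.
- ctrl.set_joints(angles): joint-space move.
- ctrl.gripper_to(opening, force=None): finger opening in mm; force is the grip in N (None keeps the last); returns when the fingers have stopped.
- ctrl.hold(seconds).
- ctrl.solve_ik(position, orientation): joint angles nearest the present ones, or None.
- sensors.read_state(): the state.
- optics.grab_frame(name): name is "scene" or "top" or "wrist"; returns (picture, depth): 400x640x3 uint8, red, green, blue; 400x640 float32, mm along the optical axis (not along the pixel's ray), 0 where there is no reading.
- optics.camera_params(name): a dict with "mtx" (3x3 intrinsics, pixels), "R" (3x3) and "t" (3): a world point X has camera coordinates R X + t; the wrist camera has in their place "T_tool_cam" (4x4, takes a point from camera to tool coordinates, whose origin is the TCP and whose axes are the flange's). Camera axes: x right, y down, z forward; pixel columns grow to the right and rows downward; lengths in mm; the calibration is good to about 2 mm. A picture is of the moment at which its call begins: read the wrist's pose just before it. camera_params takes no time and is no camera call.
A pose or a line that the arm cannot do raises ctrl.MotionError and nothing moves.
- ctrl.finish_job(): hands the job in, once; it reports no verdict.
The state is a dict: "t": time; "q": joint angles; "qvel": joint speeds; "tau": joint torques, N m; "eef_pos": TCP position; "eef_rot": TCP orientation; "force": force on the tool from outside, world axes, zero at the start; "wrist_torque": the same for the moment, N m; "grip_width": finger opening in mm.
Only numpy, scipy, OpenCV 4.12 (cv2) and the standard library are available. Lean on these libraries where they do the work, as an engineer would, in place of code of your own. Each camera call takes 0.05 s, during which the arm holds its last target.

### The job

The enrolment session is over: move the four battery packs from the white desk charger into the pockets of the dark foam carrying tray, one in each pocket, in the reverse of the order in which they now stand in the charger: the leftmost pack of the charger goes into the rightmost pocket of the tray, the second from the left into the second from the right, and so on. Carry them upright, set each one down gently (never drop it or tip it over), and leave all four standing upright on the pocket floors, released and still.

Things in the scene. Friction and masses are not known exactly. Their poses are not given: they have to be found in the camera images.
- pack_blue_center (a point): centre, half-way up, of the battery pack with the blue cap: a loose upright grey block 44 (its x) x 30 (its y) x 70 mm (its z, up), 110 to 225 g, with a blue cap on top and a blue stripe on its sides; the foot is 35 mm below this point, the top 35 mm above. At the start it stands in the blue bay; best gripped across its 44 mm (fingers closing along its x), at this point or up to 20 mm above
- pack_yellow_center (a point): centre, half-way up, of the battery pack with the yellow cap: a loose upright grey block 44 (its x) x 30 (its y) x 70 mm (its z, up), 110 to 225 g, with a yellow cap on top and a yellow stripe on its sides; the foot is 35 mm below this point, the top 35 mm above. At the start it stands in the yellow bay; best gripped across its 44 mm (fingers closing along its x), at this point or up to 20 mm above
- pack_red_center (a point): centre, half-way up, of the battery pack with the red cap: a loose upright grey block 44 (its x) x 30 (its y) x 70 mm (its z, up), 110 to 225 g, with a red cap on top and a red stripe on its sides; the foot is 35 mm below this point, the top 35 mm above. At the start it stands in the red bay; best gripped across its 44 mm (fingers closing along its x), at this point or up to 20 mm above
- pack_green_center (a point): centre, half-way up, of the battery pack with the green cap: a loose upright grey block 44 (its x) x 30 (its y) x 70 mm (its z, up), 110 to 225 g, with a green cap on top and a green stripe on its sides; the foot is 35 mm below this point, the top 35 mm above. At the start it stands in the green bay; best gripped across its 44 mm (fingers closing along its x), at this point or up to 20 mm above
- bay_blue: the blue-walled charging bay, fixed on the charger for the whole job (it shows where the blue pack came from): an open cup 58 (x) x 44 (y) x 14 mm high, walls 4 mm, opening 50 x 36 mm; origin at the centre of its underside, axes as the charger's; the pack's foot rests 4 mm above it and the rim is 14 mm above it
- bay_yellow: the yellow-walled charging bay, fixed on the charger for the whole job (it shows where the yellow pack came from): an open cup 58 (x) x 44 (y) x 14 mm high, walls 4 mm, opening 50 x 36 mm; origin at the centre of its underside, axes as the charger's; the pack's foot rests 4 mm above it and the rim is 14 mm above it
- bay_red: the red-walled charging bay, fixed on the charger for the whole job (it shows where the red pack came from): an open cup 58 (x) x 44 (y) x 14 mm high, walls 4 mm, opening 50 x 36 mm; origin at the centre of its underside, axes as the charger's; the pack's foot rests 4 mm above it and the rim is 14 mm above it
- bay_green: the green-walled charging bay, fixed on the charger for the whole job (it shows where the green pack came from): an open cup 58 (x) x 44 (y) x 14 mm high, walls 4 mm, opening 50 x 36 mm; origin at the centre of its underside, axes as the charger's; the pack's foot rests 4 mm above it and the rim is 14 mm above it
- charger: fixed white charger base, 90 (x) x 276 (y) x 10 mm high, carrying the four coloured bays in one row along its y, at y = +93, +31, -31 and -93 mm (which colour is where changes from start to start); origin at the centre of its underside on the table; x points away from the robot, +y to the robot's left, turned by up to 0.3 rad; it may stand left or right of the tray
- tray: fixed dark foam tray, 80 (x) x 264 (y) x 20 mm high, with four pockets in a row along its y, centred at x = 0, y = +93, +31, -31, -93 mm, each 60 (x) x 46 mm (y), 12 mm deep, grey floors 8 mm above the table, 16 mm walls between; origin: centre of its underside, on the table; x away from the robot, +y to the robot's left, turned up to 0.3 rad. A pack seated in a pocket has its centre 43 mm above this origin
Mind the look-alikes: they are no part of the job. Leave any pink look-alike of the part that bears pack_green_center alone.

How it is judged (in metres and radians):
At the end, for the whole second after the job is handed in: Every pack stands in the tray pocket that mirrors its charger bay (counted from the opposite end): its centre within 12 mm of the pocket's centre along both tray axes, at 43 mm +- 6 mm above the tray's underside (foot on the pocket floor), within 0.12 rad of upright, slower than 0.02 m/s (((y of bay_blue in the frame of charger between 0.078 and 0.108 m and y of pack_blue_center in the frame of tray between -0.105 and -0.081 m) or (y of bay_blue in the frame of charger between 0.016 and 0.046 m and y of pack_blue_center in the frame of tray between -0.043 and -0.019 m) or (y of bay_blue in the frame of charger between -0.046 and -0.016 m and y of pack_blue_center in the frame of tray between 0.019 and 0.043 m) or (y of bay_blue in the frame of charger between -0.108 and -0.078 m and y of pack_blue_center in the frame of tray between 0.081 and 0.105 m)) and x of pack_blue_center in the frame of tray between -0.012 and 0.012 m and z of pack_blue_center in the frame of tray between 0.037 and 0.049 m and angle between each of pack_blue_center, pack_yellow_center, pack_red_center, pack_green_center's own z axis and vertical below 0.12 rad and linear speed of each of pack_blue, pack_yellow, pack_red, pack_green below 0.02 m/s and ((y of bay_yellow in the frame of charger between 0.078 and 0.108 m and y of pack_yellow_center in the frame of tray between -0.105 and -0.081 m) or (y of bay_yellow in the frame of charger between 0.016 and 0.046 m and y of pack_yellow_center in the frame of tray between -0.043 and -0.019 m) or (y of bay_yellow in the frame of charger between -0.046 and -0.016 m and y of pack_yellow_center in the frame of tray between 0.019 and 0.043 m) or (y of bay_yellow in the frame of charger between -0.108 and -0.078 m and y of pack_yellow_center in the frame of tray between 0.081 and 0.105 m)) and x of pack_yellow_center in the frame of tray between -0.012 and 0.012 m and z of pack_yellow_center in the frame of tray between 0.037 and 0.049 m and ((y of bay_red in the frame of charger between 0.078 and 0.108 m and y of pack_red_center in the frame of tray between -0.105 and -0.081 m) or (y of bay_red in the frame of charger between 0.016 and 0.046 m and y of pack_red_center in the frame of tray between -0.043 and -0.019 m) or (y of bay_red in the frame of charger between -0.046 and -0.016 m and y of pack_red_center in the frame of tray between 0.019 and 0.043 m) or (y of bay_red in the frame of charger between -0.108 and -0.078 m and y of pack_red_center in the frame of tray between 0.081 and 0.105 m)) and x of pack_red_center in the frame of tray between -0.012 and 0.012 m and z of pack_red_center in the frame of tray between 0.037 and 0.049 m and ((y of bay_green in the frame of charger between 0.078 and 0.108 m and y of pack_green_center in the frame of tray between -0.105 and -0.081 m) or (y of bay_green in the frame of charger between 0.016 and 0.046 m and y of pack_green_center in the frame of tray between -0.043 and -0.019 m) or (y of bay_green in the frame of charger between -0.046 and -0.016 m and y of pack_green_center in the frame of tray between 0.019 and 0.043 m) or (y of bay_green in the frame of charger between -0.108 and -0.078 m and y of pack_green_center in the frame of tray between 0.081 and 0.105 m)) and x of pack_green_center in the frame of tray between -0.012 and 0.012 m and z of pack_green_center in the frame of tray between 0.037 and 0.049 m); the robot touches nothing.
It fails at once if a pack is tipped over (more than 0.7 rad from upright) (angle between any of pack_blue_center, pack_yellow_center, pack_red_center, pack_green_center's own z axis and vertical above 0.7 rad).
It fails at once if a pack is dropped or thrown (moves faster than 0.85 m/s, a fall of about 37 mm, with no finger touching it) ((linear speed of pack_blue above 0.85 m/s and contact force between the fingers and pack_blue below 0.05 N) or (linear speed of pack_yellow above 0.85 m/s and contact force between the fingers and pack_yellow below 0.05 N) or (linear speed of pack_red above 0.85 m/s and contact force between the fingers and pack_red below 0.05 N) or (linear speed of pack_green above 0.85 m/s and contact force between the fingers and pack_green below 0.05 N)).
It also fails if it takes over 120 s, if anything falls off the work surface, if the arm or the gripper's body presses on something with over 40 N, if the wrist force passes 120 N, or if a joint passes its speed limit or range.

## Working session

There is one attempt and no reset: what is moved stays moved. The work goes in short steps, each a Python script; the robot and the scene stay as the last script left them, time stands still between calls to the robot, and variables do not carry over. Pictures are saved under pics/ and viewed, and the job is handed in when it is done.

```bash
ls; mkdir -p pics; python3 - <<'E'
from plant import ctrl, sensors, optics
import cv2, numpy as np
print(sensors.read_state()['t'], ctrl.tcp_to_tips)
for n in ['top','scene']:
    p,d=optics.grab_frame(n); cv2.imwrite(f'pics/{n}0.png',p[:,:,::-1]); np.savez(f'{n}0.npz',p=p,d=d)
    c=optics.camera_params(n); print(n,c)
print(optics.camera_params('wrist'))
E
```

```text
pics
0.0 25.0
top {'mtx': array([[390.46714683,   0.        , 322.02187507],
       [  0.        , 390.46714683, 199.89521182],
       [  0.        ,   0.        ,   1.        ]]), 'R': array([[ 0.0012826 , -0.9998984 ,  0.0141969 ],
       [-0.98323396, -0.00384969, -0.18230785],
       [ 0.18234398, -0.01372505, -0.983139  ]]), 't': array([ -4.11391897, 497.13645557, 849.00873165])}
scene {'mtx': array([[419.88552167,   0.        , 325.98511525],
       [  0.        , 419.88552167, 201.98132531],
       [  0.        ,   0.        ,   1.        ]]), 'R': array([[-0.04550592,  0.99889484,  0.01176081],
       [ 0.77172577,  0.04262773, -0.63452519],
       [-0.63432527, -0.01979853, -0.7728127 ]]), 't': array([  38.17416223, -345.78138962, 1239.2304735 ])}
{'mtx': array([[350.80204764,   0.        , 318.73251837],
       [  0.        , 350.80204764, 202.05684443],
       [  0.        ,   0.        ,   1.        ]]), 'T_tool_cam': array([[ 3.12851094e-04, -9.60964697e-01, -2.76670839e-01,
         7.09595131e+01],
       [ 9.99999800e-01,  1.48357882e-04,  6.15476300e-04,
        -1.97420755e+00],
       [-5.50404697e-04, -2.76670976e-01,  9.60964551e-01,
        -1.18103149e+02],
       [ 0.00000000e+00,  0.00000000e+00,  0.00000000e+00,
         1.00000000e+00]])}
```

View pics/top0.png

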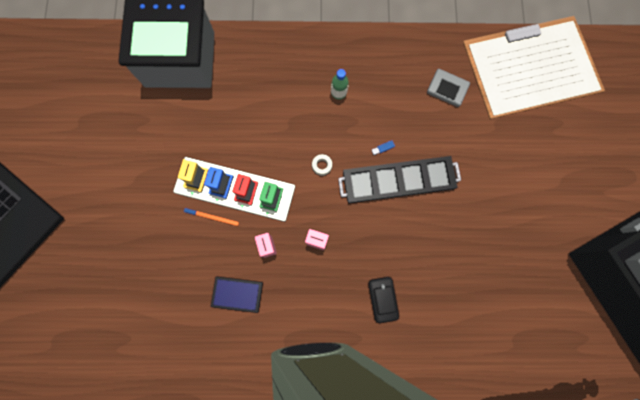

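View pics/scene0.png

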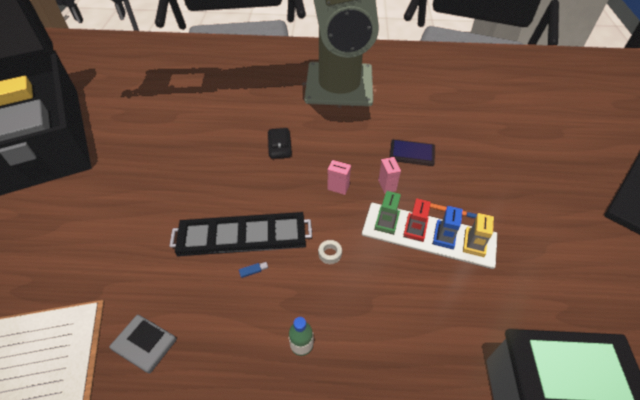

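The top view has image up = +x and image left = +y. Charger at left around (234,189), with bays from left to right: yellow (191,175), blue (218,182), red (244,188), green (270,196). The tray is at right around (400,180), with pocket floors at (361,185), (387,181), (413,178) and (438,175).

What could be mistaken for a pack:
- Two pink blocks at (265,245) and (317,240). These are the decoys, to be left alone.
- A blue-capped bottle at (340,85).
- A blue USB stick at (384,147).

I'll pick the four caps standing in the white charger. Next I measure them.

```bash
cat > h.py <<'E'
import numpy as np, cv2
from plant import ctrl, sensors, optics
def ray(n,uv,z,cam=None):
    """cast pixels onto plane z"""
    c=cam or optics.camera_params(n)
    uv=np.atleast_2d(np.float64(uv)); K,R,t=c['mtx'],np.array(c['R']),np.array(c['t'])
    d=np.linalg.solve(K,np.c_[uv,np.ones(len(uv))].T)
    d=(R.T@d).T; o=-R.T@t
    return o+d*((z-o[2])/d[:,2])[:,None]
def wristcam(st):
    c=optics.camera_params('wrist'); T=np.array(c['T_tool_cam'])
    W=np.eye(4); W[:3,:3]=st['eef_rot']; W[:3,3]=st['eef_pos']; M=np.linalg.inv(W@T)
    return dict(mtx=c['mtx'],R=M[:3,:3],t=M[:3,3])
def blobs(m,amin):
    m=cv2.morphologyEx(m.astype(np.uint8),cv2.MORPH_OPEN,np.ones((2,2)))
    cs,_=cv2.findContours(m,cv2.RETR_EXTERNAL,cv2.CHAIN_APPROX_NONE)
    return [c for c in cs if cv2.contourArea(c)>=amin]
E
python3 - <<'E'
from h import *
f=np.load('top0.npz');p,d=f['p'],f['d']
h=cv2.cvtColor(p,cv2.COLOR_RGB2HSV)
cv2.imwrite('pics/crop_ch.png',cv2.resize(p[145:260,160:340,::-1],None,fx=4.4,fy=4.4,interpolation=cv2.INTER_NEAREST))
cv2.imwrite('pics/crop_tr.png',cv2.resize(p[140:215,325:475,::-1],None,fx=5,fy=5,interpolation=cv2.INTER_NEAREST))
for u,v in [(191,175),(218,182),(244,188),(270,196),(265,245),(317,240),(361,185),(438,175),(285,210),(345,195)]:
    # depth height
    c=optics.camera_params('top'); X=np.linalg.solve(c['mtx'],[u,v,1])*d[v,u]
    print((u,v),h[v,u],(c['R'].T@(X-c['t'])).round(1))
E
```

```text
(191, 175) [ 29 128 255] [544.2 286.2  86.4]
(218, 182) [110 172 222] [528.3 225.8  87.9]
(244, 188) [  1 154 253] [515.1 168.5  87.9]
(270, 196) [ 66 122 218] [498.2 111.7  84.4]
(265, 245) [172  84 247] [392.2 121.4  70.7]
(317, 240) [167  58 255] [403.4   8.4  70. ]
(361, 185) [ 60   4 206] [540.4 -96.9  10.9]
(438, 175) [ 70   4 185] [ 566.7 -285.     8.1]
(285, 210) [  0   0 255] [479.   84.4  10.3]
(345, 195) [130   4 204] [515.  -57.9  14.8]
```

```bash
sleep 1; ls pics
```

```text
crop_ch.png
crop_tr.png
scene0.png
top0.png
```

View pics/crop_ch.png

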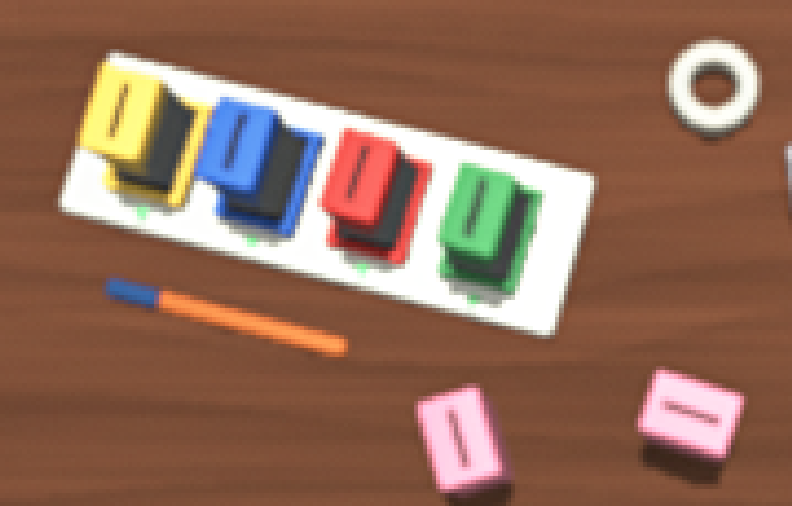

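View pics/crop_tr.png

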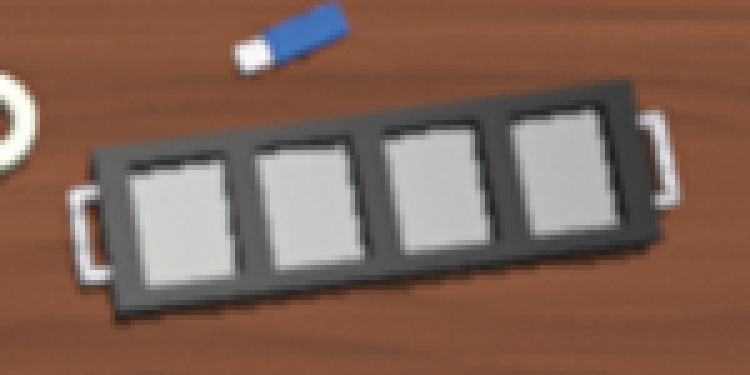

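The crop confirms four coloured caps in matching bays, ordered yellow, blue, red, green from the robot's left. Both pink blocks stand outside the charger. The tray's four grey pockets are empty. Next I work out the charger and tray poses.

```bash
python3 - <<'E'
from h import *
f=np.load('top0.npz');p,d=f['p'],f['d']
h=cv2.cvtColor(p,cv2.COLOR_RGB2HSV);H,S,V=h[...,0].astype(int),h[...,1],h[...,2]
roi=np.zeros(H.shape,bool);roi[150:230,165:305]=1
m=roi&(S<40)&(V>180)
c=np.concatenate(blobs(m,3)); c=c.reshape(-1,2)
w=ray('top',c,10)[:,:2]; r=cv2.minAreaRect(w.astype(np.float32)); print('charger',r)
roi=np.zeros(H.shape,bool);roi[150:210,345:458]=1
for b in sorted(blobs(roi&(S<40)&(V>140),100),key=lambda b:b[:,0,0].mean()):
    w=ray('top',b.reshape(-1,2),8); print('pocket',w[:,:2].mean(0).round(1),cv2.minAreaRect(w[:,:2].astype(np.float32)))
roi=np.zeros(H.shape,bool);roi[150:230,165:305]=1
dom={'yellow':(20,38),'blue':(100,120),'green':(50,80),'red':(-1,8)}
print(f"table-white check")
for k,(a,b) in dom.items():
    mm=roi&(H>=a)&(H<=b)&(S>90)&(d>0)
    # cap: height>78
    vv,uu=np.nonzero(mm); cam=optics.camera_params('top')
    X=np.linalg.solve(cam['mtx'],np.c_[uu,vv,np.ones(len(uu))].T)*d[vv,uu]
    W=(cam['R'].T@(X-np.array(cam['t'])[:,None])).T
    cap=W[W[:,2]>80]; print(k,len(cap),cap.mean(0).round(1),cv2.minAreaRect(cap[:,:2].astype(np.float32)))
    low=W[(W[:,2]>19)&(W[:,2]<28)]; print('   rim',len(low),low.mean(0).round(1) if len(low) else '')
E
```

```text
charger ((528.7630004882812, 204.3937530517578), (276.8106689453125, 91.18907928466797), 75.58155822753906)
pocket [ 540.  -100.1] ((539.4808959960938, -100.39237213134766), (56.60777282714844, 45.89390182495117), 7.826088905334473)
pocket [ 548.3 -161.4] ((548.8887939453125, -161.6651153564453), (57.20307159423828, 42.94707107543945), 7.374835014343262)
pocket [ 557.7 -223.7] ((557.8671264648438, -223.61509704589844), (57.09785842895508, 42.8779296875), 7.236295700073242)
pocket [ 565.8 -286. ] ((566.2369384765625, -285.6340637207031), (56.207916259765625, 41.45913314819336), 7.861947059631348)
table-white check
yellow 281 [554.9 294.8  86. ] ((556.4603271484375, 295.1036071777344), (32.41789245605469, 43.65458679199219), 76.44808197021484)
   rim 102 [541.7 289.9  24.8]
blue 271 [539.3 236.7  86.2] ((539.7646484375, 236.9432830810547), (32.07515335083008, 41.63743209838867), 77.35778045654297)
   rim 92 [527.2 228.6  24.7]
green 238 [505.7 115.3  86. ] ((506.2684631347656, 115.6675796508789), (28.919309616088867, 40.88378143310547), 73.87105560302734)
   rim 60 [493.5 112.5  24.7]
red 263 [523.5 175.   86.2] ((524.0397338867188, 174.97891235351562), (30.04431915283203, 42.45323181152344), 74.48603820800781)
   rim 94 [511.2 169.5  24.6]
```

Everything matches the given sizes. The charger measures 277x91 mm at yaw about -0.255, the packs span 186 mm with tops near 84 mm, and the pocket spacing is 62 mm. I'll refine this with vertical wrist views over the charger and the tray.

```bash
cat >> h.py <<'E'
def Rj(yaw,s=1):
    """tool down, jaw axis y along s*(cos yaw,sin yaw)"""
    y=s*np.array([np.cos(yaw),np.sin(yaw),0]); z=np.array([0,0,-1.]); return np.c_[np.cross(y,z),y,z]
E
python3 - <<'E'
from h import *
for pos,yaw in [((529,204,280),-0.26),((551,-191,280),0.138),((555,295,70),-.26),((506,115,70),-.26),((540,-100,65),.138),((566,-286,65),.138)]:
    for s in (1,-1):
        try: q=ctrl.solve_ik(pos,Rj(yaw,s))
        except Exception as e: q=e
        print(pos,s,None if q is None else np.round(q,2))
E
```

```text
(529, 204, 280) 1 [ 0.22  0.17  1.53 -0.    1.44  0.48]
(529, 204, 280) -1 [ 0.22  0.17  1.53 -0.    1.44 -2.67]
(551, -191, 280) 1 [-0.48  0.21  1.49 -0.    1.44 -0.62]
(551, -191, 280) -1 [-0.48  0.21  1.49 -0.    1.44  2.52]
(555, 295, 70) 1 [ 0.35  0.52  1.54 -0.    1.08  0.61]
(555, 295, 70) -1 [ 0.35  0.52  1.54 -0.    1.08 -2.53]
(506, 115, 70) 1 [ 0.06  0.33  1.83 -0.    0.99  0.32]
(506, 115, 70) -1 None
(540, -100, 65) 1 [-0.34  0.39  1.75 -0.    1.   -0.48]
(540, -100, 65) -1 [-0.34  0.39  1.75 -0.    1.    2.66]
(566, -286, 65) 1 [-0.6   0.53  1.53 -0.    1.08 -0.74]
(566, -286, 65) -1 [-0.6   0.53  1.53 -0.    1.08  2.4 ]
```

```bash
python3 - <<'E'
from h import *
yt,yc=.138,-.258
for name,c,yaw in [('tray',(551,-191),yt),('ch',(529,204),yc)]:
    pos=np.array([c[0]-35*np.sin(yaw),c[1]+35*np.cos(yaw),300])
    ctrl.move_ptp(pos,Rj(yaw)); ctrl.hold(.3)
    st=sensors.read_state(); p,d=optics.grab_frame('wrist')
    np.savez(f'w_{name}.npz',p=p,d=d,R=st['eef_rot'],t=st['eef_pos']); cv2.imwrite(f'pics/w_{name}.png',p[:,:,::-1])
    print(st['t'],st['eef_pos'],st['grip_width'])
E
```

```text
2.4833 [ 546.01594551 -156.84339017  299.91977231] 85.36557212275584
4.3 [538.26800129 237.08246946 300.01155121] 85.07146298684373
```

```bash
python3 -c "
import cv2,numpy as np
a=cv2.imread('pics/w_tray.png');b=cv2.imread('pics/w_ch.png')
cv2.imwrite('pics/w_both.png',np.hstack([a[:,120:520],b[:,120:520]]))"
```

```text
(no output)
```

View pics/w_both.png

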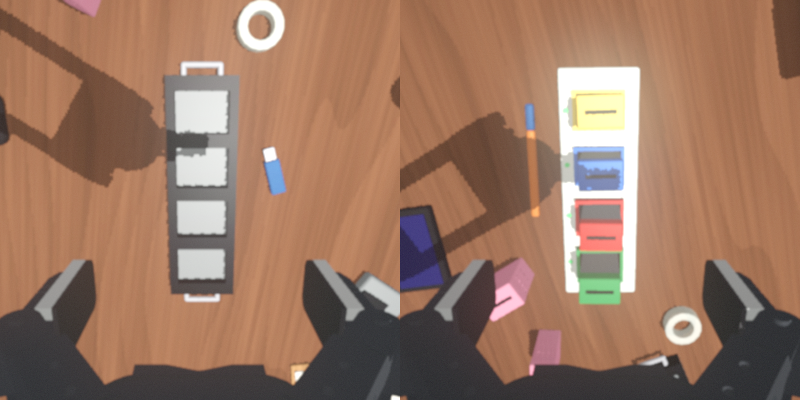

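The wrist views (left half tray, right half charger) show the tray well lit around columns 285–360, rows 75–295, apart from a shadow. The charger spans columns 280–360, rows 68–293, with bays yellow, blue, red, green from left (top) to right. I'll measure both from these.

```bash
python3 - <<'E'
from h import *
def ld(n):
    f=np.load(n); cam=wristcam(dict(eef_rot=f['R'],eef_pos=f['t']))
    p,d=f['p'],f['d']; v,u=np.mgrid[0:400,0:640]
    X=np.linalg.solve(cam['mtx'],np.c_[u.ravel(),v.ravel(),np.ones(u.size)].T)*d.ravel()
    W=(cam['R'].T@(X-cam['t'][:,None])).T.reshape(400,640,3)
    return p,d,cam,W
p,d,cam,W=ld('w_tray.npz'); h=cv2.cvtColor(p,cv2.COLOR_RGB2HSV);H,S,V=[h[...,i].astype(int) for i in range(3)]
roi=np.zeros(H.shape,bool);roi[60:305,275:370]=1
# tray top plane: dark unsaturated
print('tray top z',np.median(W[...,2][roi&(S<60)&(V<90)&(d>0)]))
m=roi&(V<95)&(S<110)&(W[...,2]>12)&(W[...,2]<30)
c=max(blobs(m,500),key=cv2.contourArea).reshape(-1,2)
r=cv2.minAreaRect(ray(0,c,20,cam)[:,:2].astype(np.float32)); print('tray outline',r)
# depth based: points within 14..26
Q=W[roi&(d>0)&(W[...,2]>15)&(W[...,2]<27)]; print('depth outline',cv2.minAreaRect(Q[:,:2].astype(np.float32)))
for b in sorted(blobs(roi&(S<45)&(V>110)&(W[...,2]<14),200),key=lambda b:b[:,0,1].mean()):
    w=ray(0,b.reshape(-1,2),8,cam)[:,:2].astype(np.float32); r=cv2.minAreaRect(w); print('pocket',np.round(r[0],1),np.round(r[1],1),round(r[2],1))
print('campos',(-cam['R'].T@cam['t']).round(0))
p,d,cam,W=ld('w_ch.npz'); h=cv2.cvtColor(p,cv2.COLOR_RGB2HSV);H,S,V=[h[...,i].astype(int) for i in range(3)]
print('campos',(-cam['R'].T@cam['t']).round(0))
roi=np.zeros(H.shape,bool);roi[55:310,270:370]=1
m=roi&(S<60)&(V>150)
c=np.concatenate(blobs(m,20)).reshape(-1,2); print('charger',cv2.minAreaRect(ray(0,c,10,cam)[:,:2].astype(np.float32)))
dom={'yellow':(18,38),'blue':(100,122),'red':(-1,8),'green':(50,85)}
for k,(a,b) in dom.items():
    mm=roi&(H>=a)&(H<=b)&(S>90)&(V>60)&(d>0)
    z=W[...,2]
    for nm,lo,hi,zz in [('cap',79,92,84),('rim',19,28,24)]:
        bl=blobs(mm&(z>lo)&(z<hi),20)
        if not bl: continue
        w=ray(0,np.concatenate(bl).reshape(-1,2),zz,cam)[:,:2].astype(np.float32); r=cv2.minAreaRect(w)
        print(k,nm,np.median(z[mm&(z>lo)&(z<hi)]).round(1),np.round(r[0],1),np.round(r[1],1),round(r[2],1))
E
```

```text
tray top z 20.33012515307207
tray outline ((569.5965576171875, -293.1711120605469), (76.60018920898438, 53.815765380859375), 6.656826972961426)
depth outline ((553.5642700195312, -189.05755615234375), (80.17631530761719, 290.3824157714844), 7.911275386810303)
pocket [542.2 -98.2] [60.8 46.2] 7.9
pocket [ 551.  -161.3] [60.8 44.4] 7.8
pocket [ 559.8 -223.7] [60.8 41.7] 7.8
pocket [ 568.6 -286.1] [60.6 40.9] 7.8
campos [536. -85. 418.]
campos [556. 307. 418.]
charger ((532.0913696289062, 206.51858520507812), (277.64739990234375, 92.40788269042969), 75.68424987792969)
yellow rim 24.3 [528.8 302.1] [29.6  2.2] 74.1
blue cap 84.9 [546.  243.9] [17.9 49.6] 43.1
blue rim 24.5 [522.5 259.5] [5.6 9.1] 75.1
red cap 85.0 [525.2 177. ] [30.6 43.8] 75.1
red rim 24.4 [523.8 177.8] [42.5 55.2] 76.3
green cap 85.1 [507.7 116.3] [26.5 41.1] 75.1
```

The two cameras agree to within about 3 mm, a shared x bias between them. I average them: charger (530.5, 205.5) at yaw -0.26, tray (553.2, -191.2) at yaw 0.138. Pack and pocket positions derived from these match the direct cap and pocket measurements. The gripper has ample clearance, so I start with yellow, which goes to the rightmost pocket.

```bash
cat >> h.py <<'E'
CH=np.array([531.2,205.8]);YC=-.26;TR=np.array([553.2,-191.2]);YT=.138
def at(c,yaw,k): return c+k*np.array([-np.sin(yaw),np.cos(yaw)])
def pr(tag):
    s=sensors.read_state(); print(tag,round(s['t'],2),s['eef_pos'].round(1),'F',np.round(s['force'],1),'w',round(s['grip_width'],1))
UP=185
def pick(k):
    g=at(CH,YC,k); ctrl.gripper_to(80)
    ctrl.move_ptp([*g,UP],Rj(YC)); ctrl.move_l([*g,100],vel=150)
    hit=ctrl.move_l([*g,65],vel=60,threshold=8); pr('down hit=%s'%hit)
    if hit: return False
    ctrl.gripper_to(30,force=50); ctrl.hold(.2); pr('gripped')
    ctrl.move_l([*g,100],vel=60); pr('lifted'); ctrl.move_l([*g,UP],vel=150)
    w=sensors.read_state()['grip_width']; return 40<w<48
def place(k):
    p=at(TR,YT,k)
    ctrl.move_l([*p,UP],rot=Rj(YT),vel=220); ctrl.hold(.2); pr('over')
    ctrl.move_l([*p,75],vel=120); ctrl.hold(.2)
    hit=ctrl.move_l([*p,56],vel=15,threshold=4); pr('set hit=%s'%hit)
def release():
    s=sensors.read_state(); p=s['eef_pos'].copy()
    ctrl.gripper_to(75); ctrl.hold(.2); pr('released')
    p[2]=120; ctrl.move_l(p,vel=100); p[2]=UP; ctrl.move_l(p,vel=200)
E
python3 - <<'E'
from h import *
ok=pick(93); print(ok)
p,d=optics.grab_frame('wrist'); cv2.imwrite('pics/y_held.png',p[:,:,::-1])
E
```

```text
down hit=False 6.62 [555.2 295.7  64.8] F [0.3 0.2 0.6] w 79.9
gripped 7.23 [555.8 295.9  65.8] F [0.2 1.3 4.3] w 43.6
lifted 7.97 [555.  295.6 100. ] F [-0.6  0.6 -2.2] w 43.6
True
```

View pics/y_held.png

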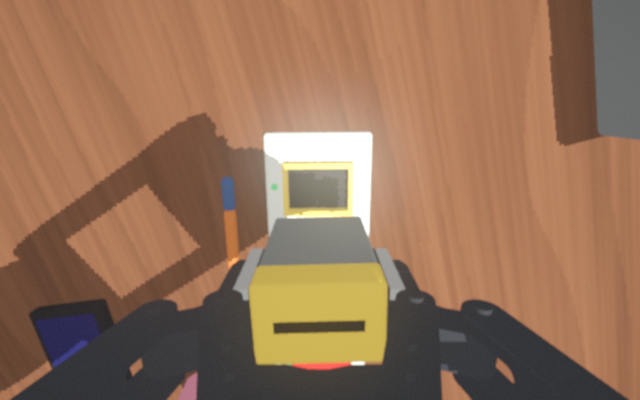

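Yellow is held squarely: cap at (320,312), width 43.6 mm, load -2.2 N, and its bay is empty at (318,188). Placing it now.

```bash
python3 - <<'E'
from h import *
place(-93)
p,d=optics.grab_frame('wrist'); cv2.imwrite('pics/y_set.png',p[:,:,::-1])
E
```

```text
over 11.72 [ 566.1 -282.9  185. ] F [-0.1 -0.4 -1.5] w 43.4
set hit=True 13.93 [ 565.9 -283.3   59.7] F [-1.3 -0.3  4.7] w 43.7
```

View pics/y_set.png

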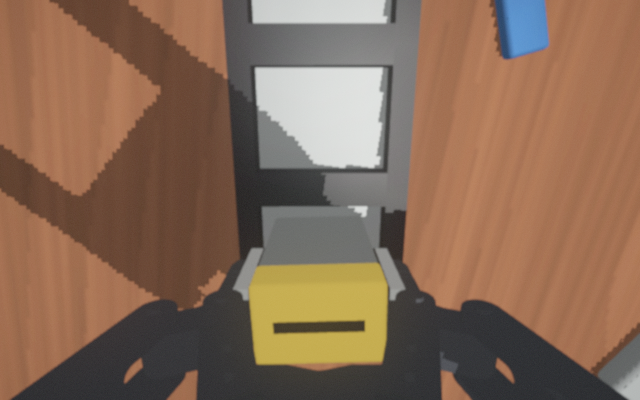

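Contact came at z 59.7 mm, against an expected 59.8 mm on the pocket floor. The pack is inside the last pocket, so I release it and check from above.

```bash
cat >> h.py <<'E'
DOM={'yellow':(18,38),'blue':(100,122),'red':(-1,8),'green':(50,85)}
def trayview(tag):
    """view over the tray; caps in tray frame at z=78"""
    pos=at(TR,YT,35); ctrl.move_ptp([*pos,300],Rj(YT)); ctrl.hold(.3)
    st=sensors.read_state(); p,d=optics.grab_frame('wrist'); cam=wristcam(st)
    cv2.imwrite(f'pics/{tag}.png',p[:,:,::-1])
    h=cv2.cvtColor(p,cv2.COLOR_RGB2HSV);H,S,V=[h[...,i].astype(int) for i in range(3)]
    v,u=np.mgrid[0:400,0:640]
    X=np.linalg.solve(cam['mtx'],np.c_[u.ravel(),v.ravel(),np.ones(u.size)].T)*d.ravel()
    W=(cam['R'].T@(X-cam['t'][:,None])).T.reshape(400,640,3); Z=W[...,2]
    roi=np.zeros(H.shape,bool);roi[50:320,265:385]=1
    R=np.array([[np.cos(YT),np.sin(YT)],[-np.sin(YT),np.cos(YT)]])
    for k,(a,b) in DOM.items():
        mm=roi&(H>=a)&(H<=b)&(S>90)&(V>60)&(d>0)&(Z>70)&(Z<92)
        bl=blobs(mm,60)
        if not bl: continue
        w=ray(0,max(bl,key=cv2.contourArea).reshape(-1,2),78,cam)[:,:2].astype(np.float32); r=cv2.minAreaRect(w)
        print(k,'top z',np.percentile(Z[mm],[5,50,95]).round(1),'tray xy',(R@(np.array(r[0])-TR)).round(1),'size',np.round(r[1],1),round(r[2],1))
E
python3 - <<'E'
from h import *
release(); trayview('chk1')
E
```

```text
released 14.58 [ 564.5 -282.3   57.9] F [ 0.  -0.2  0.3] w 75.1
yellow top z [73.1 79.  80.3] tray xy [  1.3 -90.6] size [44.7 34.9] 10.0
```

View pics/chk1.png

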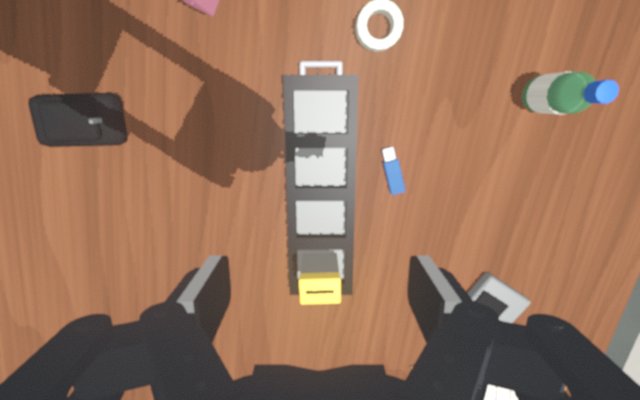

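Yellow stands upright in the rightmost pocket: cap at (320,290), top at 79 mm, and about (1, 2) mm off the pocket centre. Next are blue and red, with a grip-width check on each.

```bash
python3 - <<'E'
from h import *
for k in (31,-31):
    if not pick(k): print('pick problem'); break
    place(-k)
    s=sensors.read_state()
    if not 56.5<s['eef_pos'][2]<62: print('height problem'); break
    release()
else: trayview('chk2')
E
```

```text
down hit=False 20.09 [539.2 235.8  64.8] F [-0.2 -0.7  0.4] w 80.1
gripped 20.71 [539.8 235.9  65.6] F [0.6 0.1 5.1] w 43.5
lifted 21.44 [539.  235.7 100. ] F [-0.8  0.7 -2.2] w 43.9
over 24.59 [ 557.5 -221.4  185.1] F [-1.  -0.8 -3.3] w 43.7
set hit=True 26.8 [ 557.4 -221.9   59.7] F [-0.7 -0.4  5.3] w 43.6
released 27.41 [ 555.9 -221.    57.9] F [0.5 0.6 0.5] w 75.1
down hit=False 31.81 [523.3 175.9  64.9] F [0.4 0.1 1.2] w 80.1
gripped 32.42 [523.8 175.9  65.6] F [ 0.6 -0.6  3.5] w 43.3
lifted 33.16 [523.1 175.8 100. ] F [ 1.2 -0.2 -2. ] w 43.2
over 35.76 [ 549.  -159.8  185. ] F [-0.3  0.3 -1.8] w 43.4
set hit=True 37.98 [ 548.9 -160.5   59.6] F [-0.7 -0.2  5.2] w 43.4
released 38.59 [ 547.3 -159.8   58. ] F [-0.5 -0.6  0.7] w 74.7
yellow top z [73.3 79.  80.3] tray xy [  1.3 -91.1] size [44.7 34.1] 8.0
blue top z [74.8 79.  80.3] tray xy [  1.1 -27.8] size [44.4 33.1] 9.7
red top z [77.3 79.1 80.3] tray xy [ 1.5 32.4] size [43.9 31.2] 7.9
```

View pics/chk2.png

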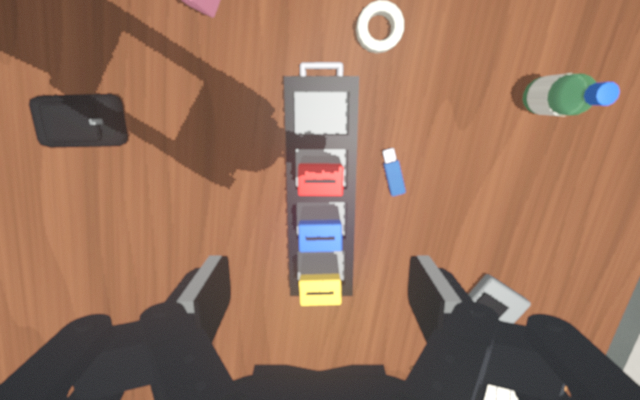

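Red (320,180), blue (320,238) and yellow (320,291) all stand in their pockets, each within about 3 mm of centre. The remaining leftmost pocket at (320,112) is empty. Green is last; it stands about 106 mm from the nearest pink block, which is clear of the open fingers.

```bash
python3 - <<'E'
from h import *
if pick(-93):
    place(93); s=sensors.read_state()
    if 56.5<s['eef_pos'][2]<62:
        release(); trayview('chk3'); 
        p,d=optics.grab_frame('scene'); cv2.imwrite('pics/scene_end.png',p[120:300,140:520,::-1].repeat(2,0).repeat(2,1))
E
```

```text
down hit=False 43.53 [507.3 116.   64.9] F [-0.1  0.2  0.4] w 80.1
gripped 44.15 [507.8 116.   65.5] F [-0.   0.2  4.3] w 44.0
lifted 44.88 [507.1 115.9 100. ] F [-0.   0.  -2.5] w 43.3
over 46.94 [540.3 -98.1 184.9] F [-0.4  0.7 -3.1] w 43.5
set hit=True 49.16 [540.3 -99.1  59.5] F [-0.5  0.   4.6] w 43.6
released 49.77 [538.7 -98.5  58.1] F [-0.9 -0.6 -0.3] w 75.2
yellow top z [72.7 79.  80.3] tray xy [  1.3 -90.8] size [44.7 35. ] 10.5
blue top z [74.6 79.  80.3] tray xy [  1.3 -27.6] size [44.8 32.9] 10.1
red top z [77.3 79.1 80.4] tray xy [ 1.8 31.8] size [43.9 31.3] 8.0
green top z [77.6 79.  80.3] tray xy [-11.2  93.8] size [17.6 29.4] 7.0
```

View pics/chk3.png

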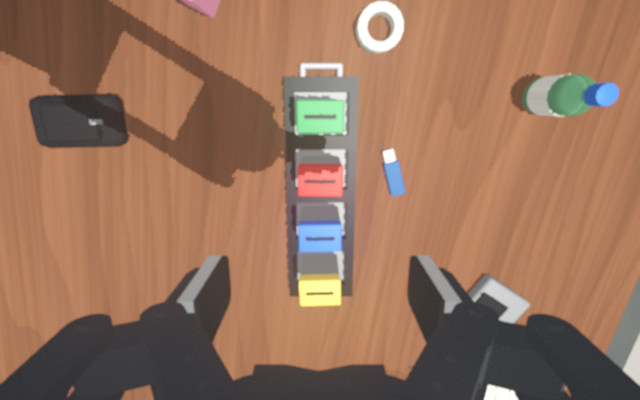

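View pics/scene_end.png

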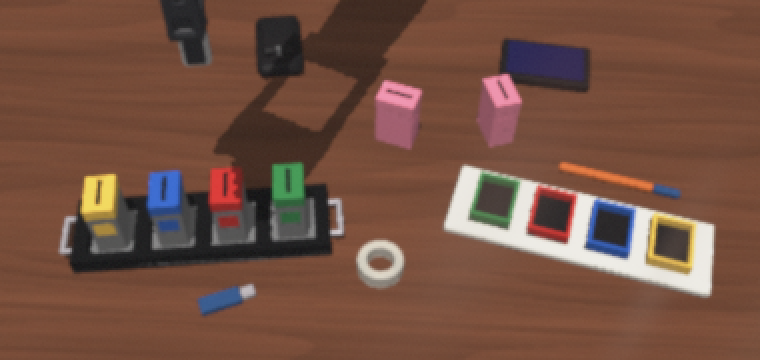

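All four caps stand in the tray in the order green, red, blue, yellow from the robot's left: (321,116), (320,180), (320,238), (320,291). The charger is empty and the pink blocks haven't moved. The green x of -11 mm comes from a blob only 17.6 mm wide, so part of the cap was masked out. I'll re-measure it with a looser mask before handing in.

```bash
python3 - <<'E'
from h import *
p=cv2.imread('pics/chk3.png'); h=cv2.cvtColor(p,cv2.COLOR_BGR2HSV)
m=np.zeros(h.shape[:2],bool); m[85:145,280:365]=((h[...,0]>45)&(h[...,0]<95)&(h[...,1]>70))[85:145,280:365]
c=max(blobs(cv2.morphologyEx(m.astype(np.uint8),cv2.MORPH_CLOSE,np.ones((5,5))),60),key=cv2.contourArea)
cam=wristcam(sensors.read_state())
r=cv2.minAreaRect(ray(0,c.reshape(-1,2),78,cam)[:,:2].astype(np.float32))
R=np.array([[np.cos(YT),np.sin(YT)],[-np.sin(YT),np.cos(YT)]])
print((R@(np.array(r[0])-TR)).round(1),np.round(r[1],1),r[2], sensors.read_state()['t'])
E
```

```text
[ 1.4 92.7] [43.5 30.2] 7.956273555755615 52.0
```

Using the whole cap (43.5 x 30.2 mm), green sits at tray (1.4, 92.7), which is centred. The arm is clear at z = 300 with the gripper open, so I hand in.

```bash
python3 -c "
from h import *
ctrl.finish_job()"
```

```text
the job is handed in; nothing more can be done
```

All four packs are in the tray in reverse order and the job is handed in; the clock read 52 s of the allowed 120 s. From the robot's left, the charger held yellow, blue, red, green and the tray now holds green, red, blue, yellow. I set each pack down until it touched the pocket floor, and left both pink look-alikes alone.

- **Position:** the final view put every cap within about 4 mm of its pocket centre, against the 12 mm allowed. Tops measured about 79 mm, where 78 mm is expected for a seated pack.
- **Camera disagreement:** the top and wrist cameras differed by about 3–4 mm in x on the tray and charger positions, so I used their average. The quoted positions could be off by about 2 mm.
- **Bad reading:** the first green check read x = -11 mm because the colour mask caught only part of the cap. Measured over the whole cap it was (1.4, 92.7) mm, about 1 mm from the pocket centre.
- **Not measured:** I did not measure tilt or speed directly. The packs looked upright in the wrist and scene pictures.

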